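# Make up two clamping sets from the bench stock

## Task

Make up the two clamping sets: the forked strap and the step block go in the long tray, the slotted strap and the tall slim pillar in the square tray, each part lying flat or standing upright in the bay made for it (straps in the long bays, step block in the short bay, pillar in the square bay). The forked strap lies across the slotted one: lift it off without dragging the slotted strap along. Set the parts down rather than dropping them, and leave the wide flat collar where it is.

Things in the scene. Friction and masses are not known exactly. Their poses are not given: they have to be found in the camera images.
- forked_center (a point): Forked clamp strap, steel bar 120 x 32 x 18 mm (long axis x, width y, thickness z), about 0.4 kg. A 14 mm wide slot, open at the +x end, makes it a two-pronged fork (prongs 9 mm wide, slot from x = -28 mm to the end). At the start it lies level and balanced across the top of the slotted strap, its underside 18 mm above the bench; only its middle is supported. The point is the centre of the bar, half-way up, so 9 mm above its underside.
- slotted_center (a point): Slotted clamp strap, steel bar 100 x 32 x 18 mm (long axis x, width y, thickness z), about 0.33 kg, with a closed slot 60 x 14 mm in the middle. At the start it lies flat on the bench under the forked strap, both ends showing. The point is the centre of the bar, half-way up (9 mm above its underside).
- block_center (a point): Step block, dark steel stair 60 mm long (x), 30 mm wide (y), with four steps 15 mm long rising toward +x: 12, 21, 30 and 40 mm high; about 0.3 kg, standing on the bench on its flat base. The point is the middle of its length and width, 20 mm above its base.
- pillar_center (a point): Tall slim support pillar, bright steel cylinder 30 mm in diameter and 45 mm high, standing upright, about 0.24 kg. The point is on its axis, half-way up (22.5 mm above its foot).
- collar_center (a point): Wide flat collar, a dark steel ring 48 mm outside, 24 mm inside, 18 mm high, lying on the bench; it belongs to neither set. The point is its centre, half-way up.
- long_tray: Long plywood kit tray, fixed to the bench, 255 x 80 mm (x by y), floor 4 mm thick, rims and dividers 5 mm thick and 8 mm above the floor (12 mm above the bench). Two bays along x: the long strap bay, 150 x 70 mm inside, centred at x = -47.5 mm, y = 0; the short block bay, 90 x 70 mm inside, centred at x = +77.5 mm, y = 0. Origin: centre of its underside, on the bench.
- square_tray: Nearly square plywood kit tray, fixed to the bench, 140 x 155 mm (x by y), floor 4 mm thick, rims and dividers 5 mm thick and 8 mm above the floor (12 mm above the bench). Long strap bay, 130 x 70 mm inside (length along x), centred at x = 0, y = -37.5 mm; square pillar bay, 70 x 70 mm inside, centred at x = +30 mm, y = +37.5 mm; beside that a narrow spare bay, 55 x 70 mm, centred at x = -37.5 mm, y = +37.5 mm, which stays empty. Origin: centre of its underside, on the bench.
Not all that is in view belongs to the job. Leave any turquoise or yellow look-alike of the part that bears block_center alone.

How it is judged:
By the outcome, as a careful person would: the job done as asked, in the order asked, and still so for the second after the job is handed in, with the robot touching nothing.
It also fails if it takes over 115 s, if anything falls off the work surface, if the arm or the gripper's body presses on something with over 40 N, if the wrist force passes 120 N, or if a joint passes its speed limit or range.

## Robot

A 6-joint arm with a two-finger parallel gripper is mounted at the origin on the work surface. World frame = base frame: x ahead of the robot, y to its left, z up, the work surface at z = 0. Lengths are in m, angles in rad, forces in N, time in s.
With the tool pointing down it reaches from about 0.3 to 0.75 m from the base axis. Payload 8.5 kg.
Tool frame: the origin (TCP) lies midway between the tips of the shut fingers; the grasp point (between the pads) lies 19 mm behind it (tcp_to_grasp is the z of the grasp point in the tool frame, in m); z points along the fingers, y is the line along which they close (so a half turn about z gives the same grasp; the last joint's range is limited). The gripper opens to 85 mm and grips with 20 to 120 N. Pads are 22 mm wide; open, the fingers measure 114 mm over their backs; the gripper's body (76 mm by 85 mm) begins 54 mm behind the grasp point. The pads swing forward as they close: fully open they stand 13 mm farther back than shut.
Start: joints at [0.997, 0.381, 1.297, -0, 1.464, -0.215], TCP at [0.193, 0.515, 0.231] pointing down, gripper open.
Joint ranges: [-3.11, 3.11], [-0.89, 2.33], [0.22, 2.48], [-1.42, 4.56], [0.17, 2.85], [-2.88, 2.88]. Speed limits (rad/s): [2.39, 2.39, 3.14, 3.14, 3.14, 3.14].

## Interface

Orientations are given as [roll, pitch, yaw] about the fixed x, y, z axes, in that order (R = Rz(yaw) Ry(pitch) Rx(roll)).
In Python, from plant import read_state, read_camera, hand_in, search_frame, masks_of, landmark_of, tcp_to_grasp gives the robot as it stands.
- The arm moves only by the shell command python3 -m jog 'ROWS' [OPENING] [FORCE]. ROWS is JSON, a list of rows, each a list of 2 entries, a list of its own where there are three numbers: the shift along the tool's x, y, z in m, then the turn about the tool's z in rad. A call has exactly 5 rows; each row is the pose to reach, as a shift and turn from the pose commanded when the call began, along the tool's axes at that moment; what a row does not reach only later rows make up. A row lasts 1/8 s, in which the tool goes at most 62.5 mm and 10.7 degrees, less where a joint would pass 70% of its speed; a pose out of reach is approached as far as the arm can. A call with a gripper value outside its range is refused whole. OPENING is the opening, from -1 (shut) to 1 (fully open), set as the call begins (- or left out, the last holds). The fingers move at their own pace and stop on an object; FORCE is the grip in N (left out, the last holds). Time passes only in rows, so rows that repeat a pose let the fingers close, or fill a call up. It gives the time, the measured TCP pose, the force, the opening and the grip force at its end, in the units of the state.
- read_state(): the state, without advancing time (a new reading comes with each control period).
- read_camera(name): name is "scene" or "top"; returns a dict with "frame" (384x512x3 uint8, red, green, blue), "K" (3x3 intrinsics, pixels), "k1" (the pictures are not rectified: a ray, as slopes to the right and down, at radius r is drawn at 1 + k1 r^2 times it, then the intrinsics apply), "T" (4x4, takes a point from camera to world coordinates). Camera axes: x right, y up, looking along -z (the intrinsics and any distortion apply to the point x, -y, -z); pixel columns grow to the right and rows downward; lengths in m; the calibration is good to about 2 mm. A picture is of the moment at which its call begins. There is no depth.
- hand_in(): hands the job in; it is judged then, once.
Trained networks look in a picture, given as the dict that the camera call returned (one of the last four; its "shot" number tells which), for a name from the list of things; names that differ only in an ending like _2 or _b are one class to them, and where a whole thing is asked for, a point or a joint stands for the part that bears it (a point fixed in the world has none). Each returns a list of dicts, best first, with "score" (0 to 1); they miss things now and then, are a little off and sometimes report something else, mostly with a low value. They report only what shows in the picture. A call takes as long as a camera call. They do not tell look-alikes from the thing itself.
- search_frame(name, picture): "position" ([x, y, z] in m, in world coordinates, good to about 4 mm: the middle of the surface that is visible of it).
- masks_of(name, picture): "mask" (384x512 bool, what is visible of it).
- landmark_of(name, picture): "position" ([x, y, z] in m, in world coordinates, good to about 4 mm: a listed point, or the origin of a listed thing).
The state is a dict: "t": time; "joint_pos": joint angles; "joint_velocities": joint speeds; "joint_torque": joint torques, N m; "tool_pos": TCP position; "ee_rot": TCP orientation; "wrist_force": force on the tool from outside, world axes, zero at the start; "torque": the same for the moment, N m; "gripper_width": finger opening in m; "finger_force": force on a finger pad.
Only numpy, scipy, OpenCV 4.12 (cv2) and the standard library are available. Lean on these libraries where they do the work, as an engineer would, in place of code of your own. Each camera call takes 0.05 s, during which the arm holds its last target. There are 200 camera calls.

## Working session

There is one attempt and no reset: what is moved stays moved. The work goes in short steps, Python scripts to look and compute and a shell command to move; the robot and the scene stay as the last step left them, time stands still between calls to the robot, and variables do not carry over. Pictures are saved under pics/ and viewed, at most 14 in all, crops included, and the job is handed in when it is done.

```bash
mkdir -p pics; ls; cat > h.py <<'E'
import numpy as np, cv2
from plant import *
def save(p,n): cv2.imwrite('pics/'+n+'.png',cv2.cvtColor(p['frame'],cv2.COLOR_RGB2BGR))
def proj(p,X):
    T=np.linalg.inv(p['T']); c=T[:3,:3]@np.asarray(X,float)+T[:3,3]
    s=np.array([c[0],-c[1]])/-c[2]; s=s*(1+p['k1']*(s@s)); return (p['K']@[s[0],s[1],1])[:2]
def ray(p,uv,z):
    d=(np.linalg.inv(p['K'])@[uv[0],uv[1],1])[:2]; s=d.copy()
    for _ in range(20): s=d/(1+p['k1']*(s@s))
    v=p['T'][:3,:3]@[s[0],-s[1],-1]; o=p['T'][:3,3]
    return o+v*(z-o[2])/v[2]
E
python3 - <<'E'
from h import *
names="forked_center slotted_center block_center pillar_center collar_center long_tray square_tray".split()
for c in("top","scene"):
    p=read_camera(c); save(p,c+'0')
    for n in names:
        for d in landmark_of(n,p)[:3]: print(c,n,round(d['score'],2),np.round(d['position'],3),proj(p,d['position']).round())
s=read_state(); print(s['tool_pos'],s['ee_rot'],s['gripper_width'],tcp_to_grasp)
E
```

```text
pics
top forked_center 0.9 [ 0.431 -0.041  0.026] [290. 264.]
top slotted_center 0.65 [ 0.442 -0.042  0.008] [290. 258.]
top block_center 0.89 [ 0.569 -0.074  0.023] [304. 195.]
top block_center 0.88 [ 0.68  -0.116  0.022] [322. 143.]
top block_center 0.78 [ 0.67  -0.209  0.017] [365. 147.]
top pillar_center 0.63 [0.687 0.103 0.02 ] [218. 142.]
top collar_center 0.89 [ 0.646 -0.007  0.01 ] [270. 161.]
top long_tray 0.68 [ 0.507  0.294 -0.001] [128. 229.]
top square_tray 0.66 [ 0.48  -0.277 -0.005] [400. 237.]
scene forked_center 0.73 [ 0.43  -0.04   0.029] [209. 183.]
scene forked_center 0.51 [0.687 0.102 0.026] [317. 217.]
scene slotted_center 0.69 [ 0.446 -0.037  0.007] [214. 192.]
scene block_center 0.83 [ 0.684 -0.111  0.022] [240. 251.]
scene block_center 0.8 [ 0.673 -0.208  0.017] [198. 267.]
scene block_center 0.69 [ 0.568 -0.073  0.027] [227. 216.]
scene pillar_center 0.71 [0.687 0.101 0.023] [316. 218.]
scene long_tray 0.93 [0.506 0.297 0.001] [327. 168.]
scene square_tray 0.97 [ 0.485 -0.281  0.003] [130. 235.]
scene square_tray 0.54 [ 0.649 -0.005  0.01 ] [270. 229.]
[0.19311708 0.51497949 0.23131877] [ 3.14156018e+00 -3.93130349e-05  2.78278446e+00] 0.08537994587148089 -0.0187
```

```bash
python3 - <<'E'
import cv2
a=cv2.imread('pics/top0.png'); 
cv2.imwrite('pics/top0c.png',cv2.resize(a[90:340,60:460],None,fx=2,fy=2,interpolation=cv2.INTER_CUBIC))
E
```

```text
(no output)
```

View pics/top0c.png

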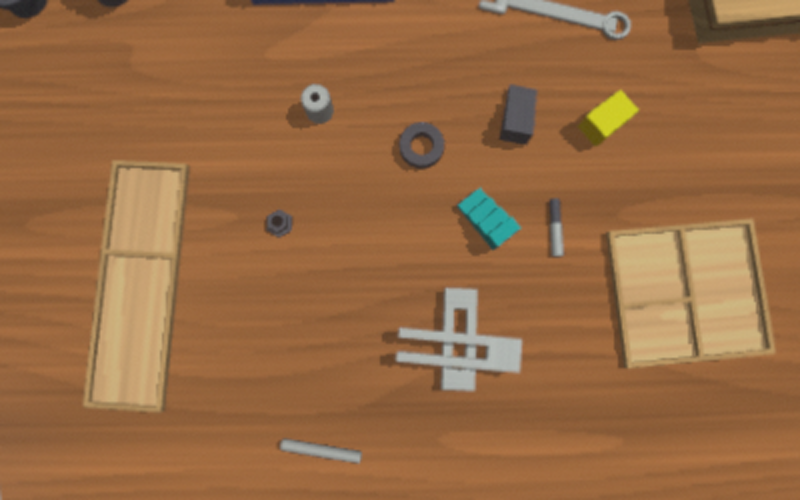

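View pics/scene0.png

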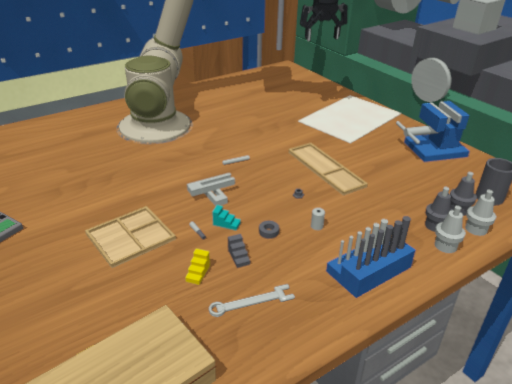

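The top view (2x crop) shows the forked strap at about (460,350), prongs to the left, lying across the slotted strap at (460,340). The dark step block is at (518,114), with the teal and yellow look-alikes beside it. The pillar is at (316,103), the collar at (421,146), the long tray at left with its block bay on top, and the square tray at right with its strap bay on the right and pillar bay top-left.

```bash
cat >> h.py <<'E'
def rect(p,m,z):
    c=max(cv2.findContours(m.astype(np.uint8),0,cv2.CHAIN_APPROX_NONE)[0],key=cv2.contourArea)[:,0]
    w=np.array([ray(p,q,z)[:2] for q in c]); (cx,cy),(a,b),_=r=cv2.minAreaRect((w*1000).astype(np.float32))
    B=cv2.boxPoints(r); e=max((B[1]-B[0],B[2]-B[1]),key=np.linalg.norm)
    return np.round([cx,cy,a,b],1),round(float(np.degrees(np.arctan2(e[1],e[0]))%180),1)
def go(x,y,z,yaw):
    s=read_state(); d=np.array([x,y,z])-s['tool_pos']; c=s['ee_rot'][2]
    sh=[np.cos(c)*d[0]+np.sin(c)*d[1],np.sin(c)*d[0]-np.cos(c)*d[1],-d[2]]
    t=-(yaw-c); t=(t+np.pi)%(2*np.pi)-np.pi
    print('shift',np.round(sh,4),'turn',round(t,3),'or half',round((t+np.pi/2)%np.pi-np.pi/2,3),'q6',round(s['joint_pos'][5],2),'t',s['t'])
E
python3 - <<'E'
from h import *
p=read_camera('top')
for n,z in (("long_tray",.012),("square_tray",.012),("forked_center",.036),("slotted_center",.018),("block_center",.03),("pillar_center",.045),("collar_center",.018)):
    for d in masks_of(n,p)[:3]:
        if d['score']>.4: print(n,round(d['score'],2),*rect(p,d['mask'],z))
f=cv2.cvtColor(p['frame'],cv2.COLOR_RGB2BGR)
a=cv2.resize(f[225:295,250:330],None,fx=5,fy=5,interpolation=cv2.INTER_CUBIC)
b=cv2.resize(f[125:195,285:365],None,fx=5,fy=5,interpolation=cv2.INTER_CUBIC)
cv2.imwrite('pics/z1.png',np.hstack([a,b]))
E
```

```text
long_tray 0.74 [502.3 288.6  87.3 253.9] 176.6
square_tray 0.95 [ 482.4 -278.8  142.2  161.2] 94.1
forked_center 0.77 [429.2 -39.1 120.4  32.7] 83.3
slotted_center 0.69 [469.2 -42.7  32.2  42. ] 178.5
block_center 0.77 [ 665.6 -201.3   30.3   61.8] 126.8
block_center 0.65 [561.2 -72.5  59.1  36.7] 39.1
pillar_center 0.79 [678.7  99.7  40.7  27.1] 18.2
collar_center 0.72 [639.   -8.2  46.2  47.6] 179.1
```

View pics/z1.png

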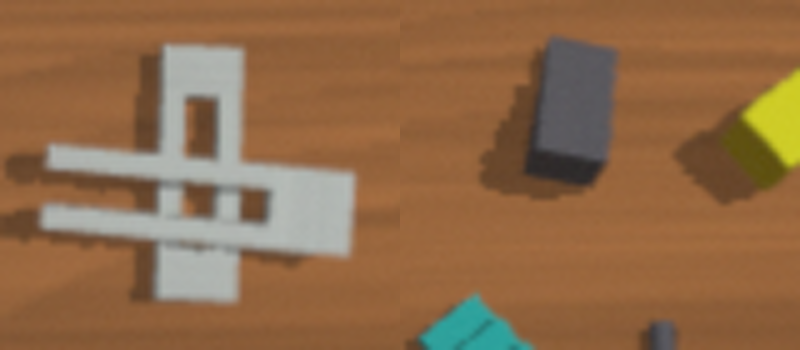

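```bash
python3 - <<'E'
from h import *
p=read_camera('top'); q=read_camera('scene')
def L(n,pts,z,o):
    w=np.array([ray(p,(o[0]+a/5,o[1]+b/5),zz)[:2] for (a,b),zz in zip(pts,z)]); print(n,(w*1000).round(),'mean',(w.mean(0)*1000).round(1))
L('fork',[(48,146),(355,172),(351,256),(41,228)],[.036]*4,(249.6,224.6))
L('slot',[(165,45),(243,47),(238,302),(155,300)],[.018]*4,(249.6,224.6))
L('block near high',[(148,40),(217,50),(203,160),(130,150)],[.012,.012,.04,.04],(284.6,124.6))
L('block base',[(125,172),(192,187)],[0,0],(284.6,124.6))
print(p['T'][:3,3])
f=cv2.cvtColor(q['frame'],cv2.COLOR_RGB2BGR)
cv2.imwrite('pics/z2.png',np.hstack([cv2.resize(f[225:285,205:275],None,fx=5,fy=5,interpolation=2),cv2.resize(f[195:255,285:355],None,fx=5,fy=5,interpolation=2)]))
go(.437,-.040,.12,np.radians(175))
E
```

```text
fork [[ 452.   19.]
 [ 439. -100.]
 [ 407.  -97.]
 [ 420.   23.]] mean [429.7 -38.8]
slot [[491. -28.]
 [490. -60.]
 [389. -55.]
 [391. -22.]] mean [440.4 -41.1]
block near high [[ 707. -103.]
 [ 702. -132.]
 [ 645. -118.]
 [ 649.  -89.]] mean [ 675.6 -110.7]
block base [[ 651.  -92.]
 [ 644. -121.]] mean [ 647.6 -106.5]
[0.44602793 0.01604848 0.74146095]
shift [-0.4232 -0.434   0.1113] turn -0.272 or half -0.272 q6 -0.22 t 1.3
```

View pics/z2.png

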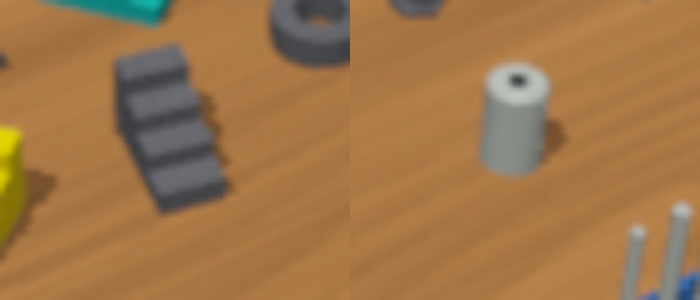

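The scene crop shows the dark block's steps descending away from the robot, so its tall end (local +x) faces the robot. The pillar stands upright at about (317,218).

```bash
python3 - <<'E'
from h import *
p=read_camera('top')
for n,pts in (('long',[(113,162),(187,165),(163,410),(85,407)]),('sq',[(610,231),(753,221),(773,352),(627,366)]),('sqdiv',[(681,226),(697,358)]),('ldiv',[(106,252),(176,256)])):
    print(n,(np.array([ray(p,(59.8+a/2,89.8+b/2),.012)[:2] for a,b in pts])*1000).round().tolist())
go(.4295,-.045,.14,np.radians(83.8))
E
python3 - <<'E'
import cv2
a=cv2.imread('pics/top0.png')
E
```

```text
long [[629.0, 320.0], [625.0, 241.0], [374.0, 256.0], [377.0, 336.0]]
sq [[547.0, -201.0], [555.0, -354.0], [419.0, -362.0], [409.0, -209.0]]
sqdiv [[551.0, -277.0], [415.0, -282.0]]
ldiv [[533.0, 322.0], [528.0, 248.0]]
shift [-0.4179 -0.4413  0.0913] turn 1.32 or half 1.32 q6 -0.22 t 1.35
```

```bash
python3 -m jog '[[[-0.042,-0.044,0],0.13],[[-0.084,-0.088,0],0.26],[[-0.126,-0.132,0],0.39],[[-0.168,-0.176,0],0.52],[[-0.209,-0.22,0],0.66]]' 0.3 80
python3 - <<'E'
from h import *
go(.4295,-.045,.12,np.radians(83.8))
E
```

```text
t: 1.98
tool_pos: [0.312, 0.2339, 0.2316]
ee_rot: [3.141, 0.0, 2.119]
wrist_force: [1.6, 1.1, 0.0]
gripper_width: 0.0558
finger_force: 0.0
shift [-0.2992 -0.045   0.1116] turn 0.656 or half 0.656 q6 -0.21 t 1.975
```

```bash
python3 -m jog '[[[-0.06,-0.009,0.01],0.13],[[-0.12,-0.018,0.03],0.26],[[-0.18,-0.027,0.06],0.39],[[-0.24,-0.036,0.08],0.52],[[-0.299,-0.045,0.11],0.656]]'
python3 -m jog '[[[0,0,0],0],[[0,0,0],0],[[0,0,0],0],[[0,0,0],0],[[0,0,0],0]]'
python3 - <<'E'
from h import *
go(.4295,-.045,.035,np.radians(83.8))
p=read_camera('scene')
f=cv2.cvtColor(p['frame'],cv2.COLOR_RGB2BGR)
cv2.imwrite('pics/z3.png',cv2.resize(f[80:240,130:310],None,fx=3.5,fy=3.5,interpolation=2))
E
```

```text
t: 2.6
tool_pos: [0.4267, -0.0348, 0.1264]
ee_rot: [3.14, 0.0, 1.462]
wrist_force: [2.3, 1.0, -0.3]
gripper_width: 0.0558
finger_force: 0.0
t: 3.22
tool_pos: [0.4258, -0.0321, 0.1269]
ee_rot: [3.141, 0.0, 1.468]
wrist_force: [-0.0, -0.6, 1.0]
gripper_width: 0.056
finger_force: 0.0
shift [-0.0125  0.005   0.0919] turn 0.005 or half 0.005 q6 -0.25 t 3.225
```

View pics/z3.png

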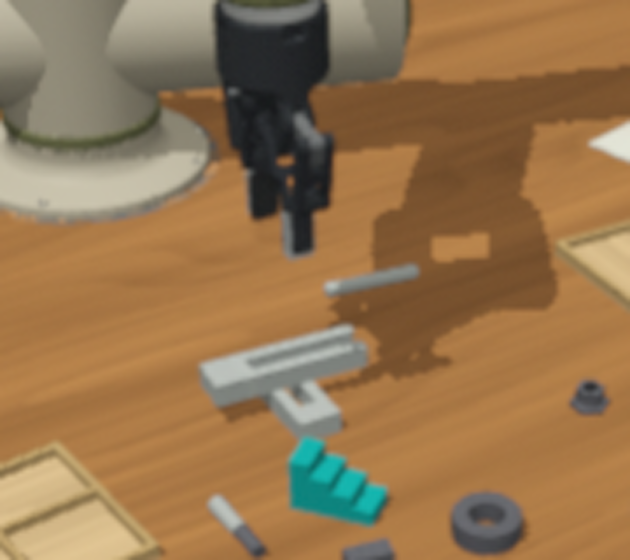

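The gripper is above the fork, fingers straddling its width. Descending.

```bash
python3 -m jog '[[[-0.012,0.005,0.03],0],[[-0.0125,0.005,0.06],0],[[-0.0125,0.005,0.085],0],[[-0.0125,0.005,0.1],0],[[-0.0125,0.005,0.104],0]]'
python3 - <<'E'
from h import *
go(.4295,-.045,.0225,np.radians(83.8)); s=read_state(); print(s['tool_pos'],s['wrist_force'])
E
```

```text
t: 3.9
tool_pos: [0.4292, -0.0453, 0.022]
ee_rot: [-3.14, -0.0, 1.467]
wrist_force: [0.2, -0.2, -0.4]
gripper_width: 0.0556
finger_force: 0.0
shift [ 0.0004  0.0003 -0.0005] turn 0.004 or half 0.004 q6 -0.28 t 3.9
[ 0.42921134 -0.04533678  0.02204971] [ 0.18474649 -0.19583312 -0.4329399 ]
```

```bash
python3 -m jog '[[[0,0,0],0],[[0,0,0],0],[[0,0,0],0],[[0,0,0],0],[[0,0,0],0]]' -1 80
python3 -m jog '[[[0,0,-0.003],0],[[0,0,-0.008],0],[[0,0,-0.014],0],[[0,0,-0.022],0],[[0,0,-0.03],0]]'
python3 - <<'E'
from h import *
p=read_camera('scene')
f=cv2.cvtColor(p['frame'],cv2.COLOR_RGB2BGR)
cv2.imwrite('pics/z4.png',cv2.resize(f[80:240,130:310],None,fx=3.5,fy=3.5,interpolation=2))
E
```

```text
t: 4.53
tool_pos: [0.4299, -0.0457, 0.0236]
ee_rot: [3.14, 0.001, 1.467]
wrist_force: [-0.5, -0.4, 6.6]
gripper_width: 0.0297
finger_force: 79.5
t: 5.15
tool_pos: [0.4295, -0.0455, 0.0532]
ee_rot: [3.141, 0.0, 1.467]
wrist_force: [0.9, -0.0, -3.7]
gripper_width: 0.0296
finger_force: 79.6
```

View pics/z4.png

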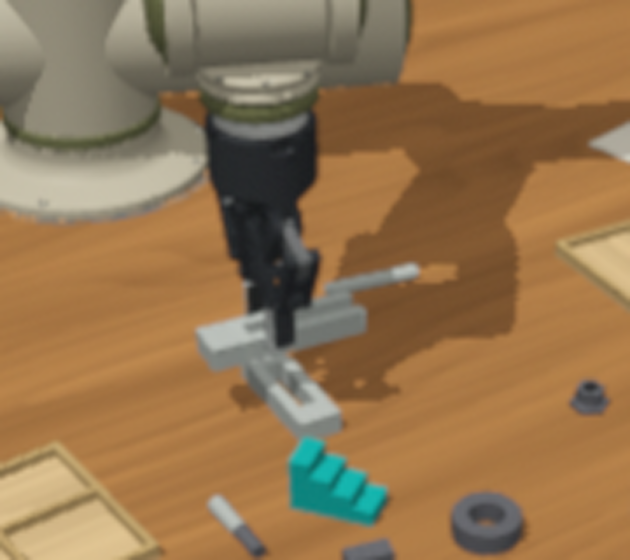

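The fork is lifted level and the slotted strap stayed put. Carrying it to the long tray.

```bash
python3 - <<'E'
from h import *
go(.4616,.2934,.10,np.radians(176.4))
E
python3 -m jog '[[[0,0,-0.03],-0.05],[[0.03,0,-0.05],-0.2],[[0.08,0,-0.06],-0.35],[[0.13,0,-0.06],-0.5],[[0.18,0,-0.06],-0.65]]'
python3 - <<'E'
from h import *
go(.4616,.2934,.10,np.radians(176.4))
E
```

```text
shift [ 0.3405 -0.0036 -0.046 ] turn -1.612 or half 1.53 q6 -0.28 t 5.2
t: 5.82
tool_pos: [0.4481, 0.1351, 0.113]
ee_rot: [3.141, 0.0, 2.122]
wrist_force: [1.0, -0.5, -4.2]
gripper_width: 0.0296
finger_force: 80.8
shift [0.1279 0.0944 0.013 ] turn -0.957 or half -0.957 q6 -0.51 t 5.825
```

```bash

python3 -m jog '[[[0.026,0.019,0],-0.16],[[0.052,0.038,0],-0.32],[[0.078,0.057,0],-0.48],[[0.104,0.076,0],-0.64],[[0.128,0.094,0],-0.8]]'
python3 -m jog '[[[0,0,0],-0.1],[[0,0,0],-0.16],[[0,0,0],-0.16],[[0,0,0],-0.16],[[0,0,0],-0.16]]'
python3 - <<'E'
from h import *
go(.4616,.2934,.0355,np.radians(176.4))
E
```

```text
t: 6.45
tool_pos: [0.4618, 0.2928, 0.1126]
ee_rot: [-3.141, -0.0, 2.922]
wrist_force: [-0.6, 0.0, -3.5]
gripper_width: 0.03
finger_force: 80.8
t: 7.08
tool_pos: [0.462, 0.2916, 0.1126]
ee_rot: [-3.142, -0.0, 3.076]
wrist_force: [1.3, 0.9, -4.2]
gripper_width: 0.0295
finger_force: 80.8
shift [0.0005 0.0018 0.0771] turn -0.003 or half -0.003 q6 -1.16 t 7.075
```

```bash

python3 -m jog '[[[0,0.002,0.025],0],[[0,0.002,0.05],0],[[0,0.002,0.07],0],[[0,0.002,0.085],0],[[0,0.002,0.097],0]]'
python3 -m jog '[[[0,0,0.001],0],[[0,0,0.002],0],[[0,0,0.003],0],[[0,0,0.004],0],[[0,0,0.004],0]]'
python3 - <<'E'
from h import *
p=read_camera('scene')
f=cv2.cvtColor(p['frame'],cv2.COLOR_RGB2BGR)
cv2.imwrite('pics/z5.png',cv2.resize(f[80:220,260:400],None,fx=4,fy=4,interpolation=2))
E
```

```text
t: 7.7
tool_pos: [0.4623, 0.2937, 0.0151]
ee_rot: [3.142, 0.0, 3.077]
wrist_force: [-0.2, 0.3, -2.9]
gripper_width: 0.0295
finger_force: 80.8
t: 8.32
tool_pos: [0.4622, 0.2937, 0.0117]
ee_rot: [3.142, 0.0, 3.077]
wrist_force: [-0.8, 1.5, -3.7]
gripper_width: 0.0301
finger_force: 80.7
```

View pics/z5.png

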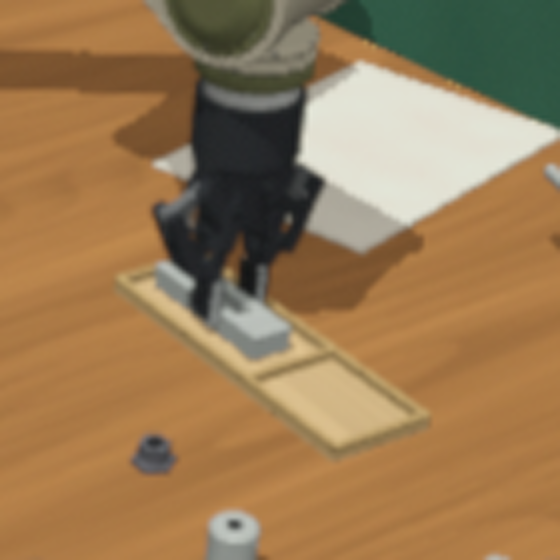

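The fork is inside the long bay, just above the floor. Lowering until it touches.

```bash

python3 -m jog '[[[0,0,0.0005],0],[[0,0,0.001],0],[[0,0,0.0015],0],[[0,0,0.002],0],[[0,0,0.002],0]]'
```

```text
t: 9.0
tool_pos: [0.4621, 0.2937, 0.0097]
ee_rot: [3.142, 0.0, 3.077]
wrist_force: [-1.1, 0.9, -2.0]
gripper_width: 0.0298
finger_force: 80.9
```

```bash

python3 -m jog '[[[0,0,0.0005],0],[[0,0,0.001],0],[[0,0,0.001],0],[[0,0,0.001],0],[[0,0,0.001],0]]'
```

```text
t: 9.62
tool_pos: [0.4622, 0.2937, 0.0096]
ee_rot: [3.141, 0.001, 3.077]
wrist_force: [-3.0, -2.3, 8.8]
gripper_width: 0.0298
finger_force: 82.4
```

```bash

python3 -m jog '[[[0,0,0],0],[[0,0,0],0],[[0,0,0],0],[[0,0,0],0],[[0,0,-0.003],0]]' -0.12
python3 -m jog '[[[0,0,-0.01],0],[[0,0,-0.03],0],[[0,0,-0.06],0],[[0,0,-0.09],0],[[0,0,-0.12],0]]'
python3 - <<'E'
from h import *
# block grip at local x=+10, local +x yaw 168.5
a=np.radians(168.5); g=np.array([.677,-.111])+.010*np.array([np.cos(a),np.sin(a)]); print(g)
go(g[0],g[1],.13,a)
p=read_camera('top')
for d in landmark_of('forked_center',p)[:2]: print(d)
E
```

```text
t: 10.25
tool_pos: [0.4621, 0.2937, 0.0115]
ee_rot: [-3.141, -0.0, 3.077]
wrist_force: [0.1, 0.8, 0.1]
gripper_width: 0.0376
finger_force: 0.0
t: 10.88
tool_pos: [0.4621, 0.2937, 0.1334]
ee_rot: [3.141, 0.001, 3.077]
wrist_force: [0.7, -0.0, -0.7]
gripper_width: 0.0372
finger_force: 0.0
[ 0.66720075 -0.10900632]
shift [-0.2308 -0.3885  0.0034] turn 0.136 or half 0.136 q6 -1.16 t 10.875
{'position': [0.4545, 0.2918, 0.0089], 'score': 0.97}
```

```bash

python3 -m jog '[[[-0.028,-0.047,0],0.03],[[-0.056,-0.094,0],0.06],[[-0.084,-0.141,0],0.09],[[-0.112,-0.188,0],0.12],[[-0.14,-0.235,0],0.136]]' 0.3
python3 - <<'E'
from h import *
go(.6672,-.109,.10,np.radians(168.5))
E
```

```text
t: 11.6
tool_pos: [0.587, 0.0484, 0.1312]
ee_rot: [3.142, -0.001, 2.94]
wrist_force: [0.2, -0.6, 1.0]
gripper_width: 0.056
finger_force: 0.0
shift [-0.1101 -0.1382  0.0312] turn -0.001 or half -0.001 q6 -1.49 t 11.6
```

```bash

python3 -m jog '[[[-0.03,-0.04,0],0],[[-0.06,-0.08,0],0],[[-0.09,-0.12,0.01],0],[[-0.11,-0.138,0.02],0],[[-0.11,-0.138,0.03],0]]' 0.3
python3 -m jog '[[[0,0,0],0],[[0,0,0],0],[[0,0,0],0],[[0,0,0],0],[[0,0,0],0]]'
python3 - <<'E'
from h import *
go(.6672,-.109,.01,np.radians(168.5))
p=read_camera('scene')
f=cv2.cvtColor(p['frame'],cv2.COLOR_RGB2BGR)
cv2.imwrite('pics/z6.png',cv2.resize(f[140:300,170:330],None,fx=3.5,fy=3.5,interpolation=2))
E
```

```text
t: 12.22
tool_pos: [0.667, -0.1086, 0.1002]
ee_rot: [3.142, -0.001, 2.939]
wrist_force: [-1.1, 0.5, 0.6]
gripper_width: 0.0558
finger_force: 0.0
t: 12.85
tool_pos: [0.6669, -0.1069, 0.1018]
ee_rot: [-3.142, 0.0, 2.941]
wrist_force: [0.8, -0.0, -0.2]
gripper_width: 0.0551
finger_force: 0.0
shift [-0.0007 -0.002   0.0918] turn 0.0 or half 0.0 q6 -1.7 t 12.85
```

View pics/z6.png

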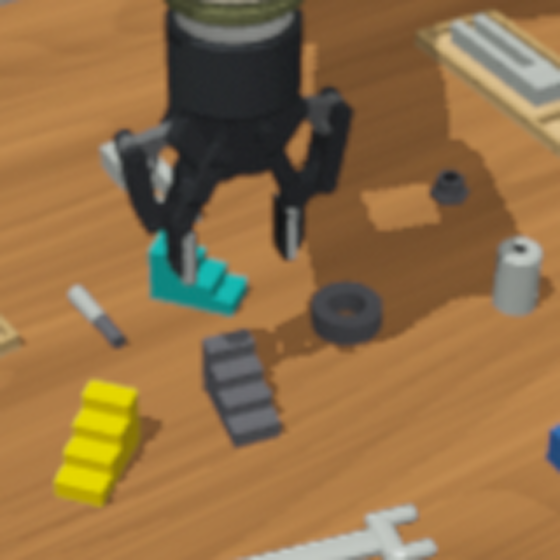

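The fork lies inside its bay, and the fingers straddle the dark block, clear of the teal and yellow ones and the collar. Descending to grip.

```bash

python3 -m jog '[[[0,-0.002,0.02],0],[[0,-0.002,0.045],0],[[0,-0.002,0.065],0],[[0,-0.002,0.08],0],[[0,-0.002,0.088],0]]'
python3 -m jog '[[[0,0,0],0],[[0,0,0],0],[[0,0,0],0],[[0,0,0],0],[[0,0,0],0]]' -1 80
python3 -m jog '[[[0,0,-0.005],0],[[0,0,-0.02],0],[[0,0,-0.05],0],[[0,0,-0.08],0],[[0,0,-0.11],0]]'
python3 - <<'E'
from h import *
# block bay centre; keep local +x yaw 176.4 => centre = TCP - 10mm*x_t
a=np.radians(176.4); g=np.array([.580,.285])+.010*np.array([np.cos(a),np.sin(a)])
go(g[0],g[1],.12,a); print(g)
E
```

```text
t: 13.52
tool_pos: [0.6664, -0.109, 0.0129]
ee_rot: [3.142, -0.001, 2.941]
wrist_force: [-0.0, 0.5, 1.0]
gripper_width: 0.0557
finger_force: 0.0
t: 14.15
tool_pos: [0.6668, -0.1091, 0.0144]
ee_rot: [-3.141, 0.001, 2.941]
wrist_force: [-1.2, -0.3, 5.2]
gripper_width: 0.0281
finger_force: 80.2
t: 14.78
tool_pos: [0.6664, -0.1089, 0.1253]
ee_rot: [3.142, 0.0, 2.941]
wrist_force: [0.5, -0.5, -2.0]
gripper_width: 0.0284
finger_force: 79.5
shift [0.1731 0.3674 0.0053] turn -0.138 or half -0.138 q6 -1.71 t 14.775
[0.57001973 0.28562791]
```

```bash

python3 -m jog '[[[0.022,0.046,0],-0.02],[[0.044,0.092,0],-0.04],[[0.066,0.138,0],-0.06],[[0.088,0.184,0],-0.08],[[0.11,0.23,0],-0.1]]'
python3 - <<'E'
from h import *
go(.570,.2856,.12,np.radians(176.4))
E
```

```text
t: 15.4
tool_pos: [0.604, 0.1399, 0.1244]
ee_rot: [3.141, 0.001, 3.041]
wrist_force: [1.6, 0.0, -2.8]
gripper_width: 0.0282
finger_force: 79.6
shift [0.0484 0.1416 0.0044] turn -0.037 or half -0.037 q6 -1.43 t 15.4
```

```bash

python3 -m jog '[[[0.016,0.047,0],-0.02],[[0.032,0.094,0],-0.037],[[0.0484,0.1416,0],-0.037],[[0.0484,0.1416,0],-0.037],[[0.0484,0.1416,0],-0.037]]'
python3 - <<'E'
from h import *
go(.570,.2856,.022,np.radians(176.4))
p=read_camera('top')
f=cv2.cvtColor(p['frame'],cv2.COLOR_RGB2BGR)
cv2.imwrite('pics/z7.png',cv2.resize(f[140:320,70:250],None,fx=3,fy=3,interpolation=2))
E
```

```text
t: 16.02
tool_pos: [0.5707, 0.2839, 0.1241]
ee_rot: [-3.141, 0.0, 3.078]
wrist_force: [-0.6, -0.2, -1.8]
gripper_width: 0.0281
finger_force: 79.7
shift [0.0008 0.0017 0.1021] turn -0.001 or half -0.001 q6 -1.23 t 16.025
```

View pics/z7.png

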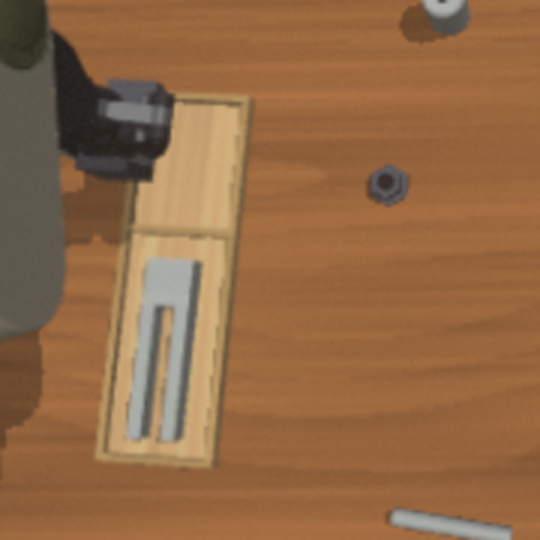

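The fork is centred in its bay in the top view. Lowering the block into the short bay.

```bash

python3 -m jog '[[[0.001,0.002,0.03],0],[[0.001,0.002,0.06],0],[[0.001,0.002,0.08],0],[[0.001,0.002,0.095],0],[[0.001,0.002,0.103],0]]'
python3 -m jog '[[[0,0,0.0005],0],[[0,0,0.001],0],[[0,0,0.0015],0],[[0,0,0.002],0],[[0,0,0.002],0]]'
```

```text
t: 16.7
tool_pos: [0.5701, 0.2855, 0.0201]
ee_rot: [-3.141, -0.0, 3.077]
wrist_force: [-0.7, 0.2, -2.4]
gripper_width: 0.0286
finger_force: 79.7
t: 17.32
tool_pos: [0.5698, 0.2862, 0.0187]
ee_rot: [3.142, 0.0, 3.078]
wrist_force: [-1.1, 0.5, -2.8]
gripper_width: 0.0284
finger_force: 79.7
```

```bash

python3 -m jog '[[[0,0,0.0005],0],[[0,0,0.001],0],[[0,0,0.0015],0],[[0,0,0.0015],0],[[0,0,0.0015],0]]'
```

```text
t: 17.95
tool_pos: [0.5699, 0.2862, 0.0184]
ee_rot: [3.141, 0.001, 3.078]
wrist_force: [-3.0, -0.6, 8.3]
gripper_width: 0.0282
finger_force: 81.1
```

```bash

python3 -m jog '[[[0,0,0],0],[[0,0,0],0],[[0,0,0],0],[[0,0,0],0],[[0,0,-0.003],0]]' 0
python3 -m jog '[[[0,0,-0.01],0],[[0,0,-0.03],0],[[0,0,-0.06],0],[[0,0,-0.09],0],[[0,0,-0.11],0]]'
python3 - <<'E'
from h import *
p=read_camera('top')
for n,z in (("slotted_center",.018),("forked_center",.022)):
  for d in masks_of(n,p)[:2]: print(n,d['score'],*rect(p,d['mask'],z))
for d in landmark_of('slotted_center',p)[:2]: print(d)
for d in landmark_of('block_center',p)[:4]: print(d)
go(.440,-.041,.12,np.radians(177))
E
```

```text
t: 18.58
tool_pos: [0.5697, 0.2861, 0.02]
ee_rot: [-3.141, -0.0, 3.078]
wrist_force: [-0.1, 0.2, 0.9]
gripper_width: 0.0425
finger_force: 0.0
t: 19.2
tool_pos: [0.5702, 0.2862, 0.1325]
ee_rot: [3.141, 0.002, 3.078]
wrist_force: [-0.4, -0.3, -0.3]
gripper_width: 0.0426
finger_force: 0.0
slotted_center 0.96 [440.3 -39.7  34.1  96.8] 176.6
forked_center 0.62 [450.8 289.4  40.6 119.7] 176.2
forked_center 0.29 [ 481.5 -276.   138.7  158.1] 93.8
{'position': [0.4444, -0.0405, 0.0116], 'score': 0.56}
{'position': [0.5852, 0.2817, 0.0219], 'score': 0.91}
{'position': [0.567, -0.0752, 0.0221], 'score': 0.61}
{'position': [0.443, -0.0402, 0.0099], 'score': 0.18}
shift [ 0.1083 -0.3346  0.0094] turn -0.011 or half -0.011 q6 -1.23 t 19.45
```

```bash

python3 -m jog '[[[0.018,-0.056,0],0],[[0.036,-0.112,0],0],[[0.054,-0.168,0],0],[[0.072,-0.224,0],0],[[0.09,-0.28,0],0]]' 0.3
python3 - <<'E'
from h import *
go(.441,-.0405,.05,np.radians(176.7))
E
```

```text
t: 20.08
tool_pos: [0.4608, 0.011, 0.1294]
ee_rot: [3.141, -0.001, 3.078]
wrist_force: [1.9, -0.9, 0.5]
gripper_width: 0.0556
finger_force: 0.0
shift [ 0.0165 -0.0526  0.0794] turn -0.006 or half -0.006 q6 -1.74 t 20.075
```

```bash

python3 -m jog '[[[0.008,-0.04,0.01],0],[[0.0165,-0.0526,0.03],-0.006],[[0.0165,-0.0526,0.05],-0.006],[[0.0165,-0.0526,0.08],-0.006],[[0.0165,-0.0526,0.08],-0.006]]'
python3 - <<'E'
from h import *
go(.441,-.0405,.008,np.radians(176.7))
E
```

```text
t: 20.7
tool_pos: [0.4409, -0.0386, 0.0484]
ee_rot: [3.14, -0.005, 3.084]
wrist_force: [0.6, 0.5, 0.8]
gripper_width: 0.0553
finger_force: 0.0
shift [-0.0002 -0.0019  0.0404] turn -0.0 or half -0.0 q6 -1.87 t 20.7
```

```bash

python3 -m jog '[[[0,-0.002,0.015],0],[[0,-0.002,0.03],0],[[0,-0.002,0.038],0],[[0,-0.002,0.041],0],[[0,-0.002,0.041],0]]'
python3 -m jog '[[[0,0,0],0],[[0,0,0],0],[[0,0,0],0],[[0,0,0],0],[[0,0,0],0]]' -1 80
python3 -m jog '[[[0,0,-0.005],0],[[0,0,-0.02],0],[[0,0,-0.05],0],[[0,0,-0.08],0],[[0,0,-0.1],0]]'
python3 - <<'E'
from h import *
go(.4847,-.319,.11,np.radians(183.4))
E
```

```text
t: 21.32
tool_pos: [0.4423, -0.041, 0.0094]
ee_rot: [-3.141, 0.0, 3.084]
wrist_force: [-0.3, -0.1, 0.1]
gripper_width: 0.0556
finger_force: 0.0
t: 21.95
tool_pos: [0.4424, -0.0411, 0.01]
ee_rot: [-3.141, 0.001, 3.084]
wrist_force: [-2.8, 0.5, 9.8]
gripper_width: 0.0295
finger_force: 78.9
t: 22.58
tool_pos: [0.4421, -0.0409, 0.1104]
ee_rot: [-3.141, 0.001, 3.084]
wrist_force: [0.2, 0.7, -4.1]
gripper_width: 0.0294
finger_force: 79.9
shift [-0.0585 -0.2751  0.0004] turn -0.117 or half -0.117 q6 -1.87 t 22.575
```

```bash

python3 -m jog '[[[-0.011,-0.055,0],-0.02],[[-0.022,-0.11,0],-0.045],[[-0.035,-0.165,0],-0.07],[[-0.046,-0.22,0],-0.095],[[-0.0585,-0.275,0],-0.117]]'
python3 -m jog '[[[0,0,0],0],[[0,0,0],0],[[0,0,0],0],[[0,0,0],0],[[0,0,0],0]]'
python3 - <<'E'
from h import *
go(.4847,-.319,.018,np.radians(183.4))
p=read_camera('scene')
f=cv2.cvtColor(p['frame'],cv2.COLOR_RGB2BGR)
cv2.imwrite('pics/z8.png',cv2.resize(f[120:280,60:220],None,fx=3.5,fy=3.5,interpolation=2))
E
```

```text
t: 23.2
tool_pos: [0.4845, -0.3205, 0.109]
ee_rot: [3.141, -0.001, -3.082]
wrist_force: [-0.0, 0.7, -2.8]
gripper_width: 0.0295
finger_force: 80.0
t: 23.82
tool_pos: [0.4848, -0.3184, 0.1093]
ee_rot: [-3.142, 0.0, -3.082]
wrist_force: [-0.3, -0.8, -3.2]
gripper_width: 0.0294
finger_force: 80.3
shift [ 0.0002 -0.0006  0.0913] turn 0.001 or half 0.001 q6 -2.42 t 23.825
```

View pics/z8.png

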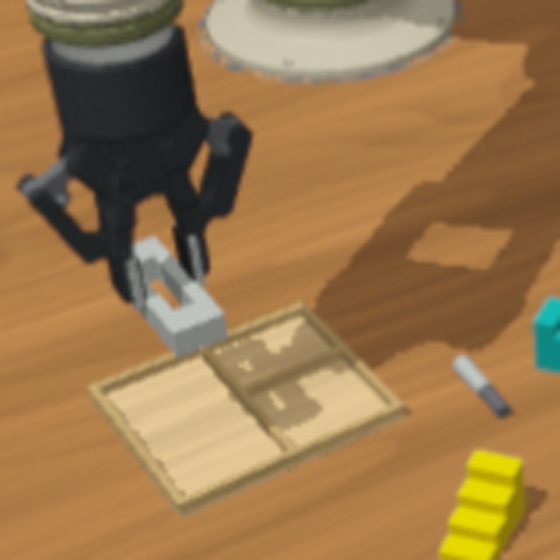

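The strap hangs level over the strap bay, which is the left one in this view. Lowering.

```bash

python3 -m jog '[[[0,0,0.025],0],[[0,0,0.05],0],[[0,0,0.07],0],[[0,0,0.083],0],[[0,0,0.09],0]]'
python3 -m jog '[[[0,0,0.0008],0],[[0,0,0.0016],0],[[0,0,0.0024],0],[[0,0,0.0032],0],[[0,0,0.0032],0]]'
```

```text
t: 24.5
tool_pos: [0.4848, -0.3189, 0.0187]
ee_rot: [3.141, -0.0, -3.082]
wrist_force: [-0.2, 0.1, -2.0]
gripper_width: 0.0292
finger_force: 80.3
t: 25.12
tool_pos: [0.4847, -0.3189, 0.0159]
ee_rot: [-3.142, 0.0, -3.082]
wrist_force: [0.2, -0.7, -3.4]
gripper_width: 0.0292
finger_force: 80.3
```

```bash

python3 -m jog '[[[0,0,0.0005],0],[[0,0,0.001],0],[[0,0,0.0015],0],[[0,0,0.0015],0],[[0,0,0.0015],0]]'
```

```text
t: 25.75
tool_pos: [0.4847, -0.3189, 0.0144]
ee_rot: [-3.142, 0.0, -3.082]
wrist_force: [-0.8, -0.5, -2.7]
gripper_width: 0.0293
finger_force: 80.3
```

```bash

python3 -m jog '[[[0,0,0.0005],0],[[0,0,0.001],0],[[0,0,0.001],0],[[0,0,0.001],0],[[0,0,0.001],0]]'
```

```text
t: 26.38
tool_pos: [0.4848, -0.3189, 0.014]
ee_rot: [-3.141, 0.0, -3.082]
wrist_force: [-2.4, 1.5, 5.1]
gripper_width: 0.0293
finger_force: 81.2
```

```bash

python3 -m jog '[[[0,0,0],0],[[0,0,0],0],[[0,0,0],0],[[0,0,0],0],[[0,0,-0.003],0]]' -0.12
python3 -m jog '[[[0,0,-0.01],0],[[0,0,-0.03],0],[[0,0,-0.06],0],[[0,0,-0.09],0],[[0,0,-0.11],0]]'
python3 - <<'E'
from h import *
p=read_camera('top')
print(ray(p,(59.8+158,89.8+48.5),.045))
for d in landmark_of('pillar_center',p)[:2]+landmark_of('slotted_center',p)[:2]: print(d)
f=cv2.cvtColor(p['frame'],cv2.COLOR_RGB2BGR)
cv2.imwrite('pics/z9.png',np.hstack([cv2.resize(f[120:170,190:250],None,fx=6,fy=6,interpolation=2),cv2.resize(f[190:290,350:450],(300,300),interpolation=2)]))
go(.687,.102,.12,3.2)
E
```

```text
t: 27.0
tool_pos: [0.4846, -0.3188, 0.0163]
ee_rot: [3.141, -0.0, -3.082]
wrist_force: [0.2, -0.2, 0.6]
gripper_width: 0.0377
finger_force: 0.0
t: 27.62
tool_pos: [0.485, -0.3191, 0.1287]
ee_rot: [-3.14, 0.002, -3.082]
wrist_force: [-0.7, -0.2, 0.7]
gripper_width: 0.0374
finger_force: 0.0
[0.68571585 0.10056529 0.045     ]
{'position': [0.6857, 0.099, 0.0222], 'score': 0.73}
{'position': [0.4845, -0.3197, 0.0153], 'score': 0.85}
shift [-0.2266  0.4084  0.0075] turn 0.001 or half 0.001 q6 -2.42 t 27.775
```

View pics/z9.png

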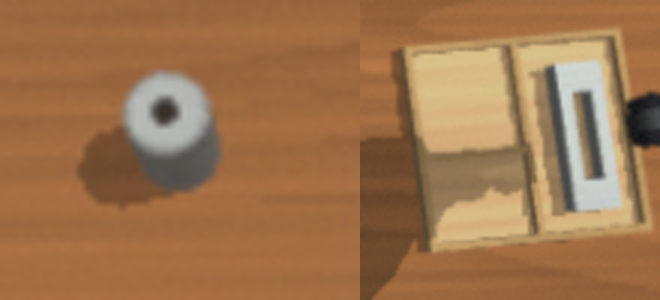

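The slotted strap lies flat within its bay. The pillar's top is centred at about pixel (218,139), which gives (0.6855, 0.100). Going to the pillar.

```bash

python3 -m jog '[[[-0.028,0.05,0],0],[[-0.056,0.1,0],0],[[-0.084,0.15,0],0],[[-0.112,0.2,0],0],[[-0.14,0.25,0],0]]' 0.4
python3 - <<'E'
from h import *
go(.6855,.100,.10,3.2)
E
```

```text
t: 28.4
tool_pos: [0.6099, -0.0592, 0.1253]
ee_rot: [3.141, -0.002, -3.083]
wrist_force: [0.7, -0.4, -0.0]
gripper_width: 0.0596
finger_force: 0.0
shift [-0.0849  0.1545  0.0253] turn 0.001 or half 0.001 q6 -1.92 t 28.4
```

```bash

python3 -m jog '[[[-0.028,0.05,0],0],[[-0.056,0.1,0],0],[[-0.085,0.154,0],0],[[-0.085,0.154,0],0],[[-0.085,0.154,0.02],0]]'
python3 -m jog '[[[0,0,0],0],[[0,0,0],0],[[0,0,0],0],[[0,0,0],0],[[0,0,0],0]]'
python3 - <<'E'
from h import *
go(.6855,.100,.013,3.2)
E
```

```text
t: 29.02
tool_pos: [0.6857, 0.0979, 0.1062]
ee_rot: [-3.141, 0.001, -3.081]
wrist_force: [-0.2, -0.4, -0.5]
gripper_width: 0.0595
finger_force: 0.0
t: 29.65
tool_pos: [0.6855, 0.0976, 0.1067]
ee_rot: [-3.142, 0.0, -3.082]
wrist_force: [-0.8, -1.1, 0.3]
gripper_width: 0.0597
finger_force: 0.0
shift [-0.0002  0.0024  0.0937] turn 0.001 or half 0.001 q6 -1.66 t 29.65
```

```bash

python3 -m jog '[[[0,0.0024,0.02],0],[[0,0.0024,0.045],0],[[0,0.0024,0.07],0],[[0,0.0024,0.085],0],[[0,0.0024,0.093],0]]'
python3 -m jog '[[[0,0,0],0],[[0,0,0],0],[[0,0,0],0],[[0,0,0],0],[[0,0,0],0]]' -1 60
python3 -m jog '[[[0,0,-0.005],0],[[0,0,-0.02],0],[[0,0,-0.05],0],[[0,0,-0.08],0],[[0,0,-0.11],0]]'
python3 - <<'E'
from h import *
go(.5103,-.2424,.12,3.2)
p=read_camera('scene')
f=cv2.cvtColor(p['frame'],cv2.COLOR_RGB2BGR)
cv2.imwrite('pics/z10.png',cv2.resize(f[100:260,220:400],None,fx=3.5,fy=3.5,interpolation=2))
E
```

```text
t: 30.28
tool_pos: [0.6853, 0.1001, 0.0129]
ee_rot: [3.142, -0.0, -3.082]
wrist_force: [0.8, -0.1, 0.4]
gripper_width: 0.0595
finger_force: 0.0
t: 30.9
tool_pos: [0.6859, 0.1001, 0.0146]
ee_rot: [-3.141, 0.002, -3.082]
wrist_force: [0.4, 0.3, 5.9]
gripper_width: 0.0283
finger_force: 59.8
t: 31.52
tool_pos: [0.6851, 0.1001, 0.1251]
ee_rot: [-3.142, 0.0, -3.082]
wrist_force: [1.3, -0.0, -3.3]
gripper_width: 0.0283
finger_force: 59.3
shift [ 0.1948 -0.3315  0.0051] turn 0.001 or half 0.001 q6 -1.66 t 31.525
```

View pics/z10.png

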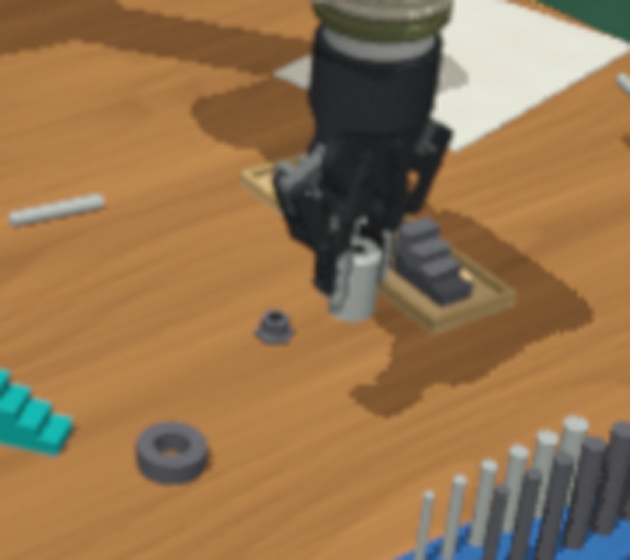

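The pillar is held upright, and the block stands in its bay. Carrying the pillar to the square tray.

```bash

python3 -m jog '[[[0.028,-0.048,0],0],[[0.056,-0.096,0],0],[[0.084,-0.143,0],0],[[0.112,-0.191,0],0],[[0.14,-0.239,0],0]]'
python3 - <<'E'
from h import *
go(.5103,-.2424,.10,3.2)
E
```

```text
t: 32.2
tool_pos: [0.5586, -0.1482, 0.1235]
ee_rot: [-3.141, 0.0, -3.082]
wrist_force: [0.4, -1.0, -2.7]
gripper_width: 0.0283
finger_force: 59.5
shift [ 0.0538 -0.0912  0.0235] turn 0.001 or half 0.001 q6 -2.09 t 32.2
```

```bash

python3 -m jog '[[[0.027,-0.046,0],0],[[0.0538,-0.091,0],0],[[0.0538,-0.091,0],0],[[0.0538,-0.091,0.02],0],[[0.0538,-0.091,0.04],0]]'
python3 -m jog '[[[0,0,0.01],0],[[0,0,0.02],0],[[0,0,0.03],0],[[0,0,0.03],0],[[0,0,0.03],0]]'
python3 - <<'E'
from h import *
go(.5103,-.2424,.0195,3.2)
E
```

```text
t: 32.83
tool_pos: [0.5116, -0.2401, 0.083]
ee_rot: [-3.142, 0.0, -3.082]
wrist_force: [-0.5, 0.1, -2.0]
gripper_width: 0.0285
finger_force: 59.7
t: 33.45
tool_pos: [0.5116, -0.241, 0.0538]
ee_rot: [-3.141, 0.001, -3.082]
wrist_force: [-0.3, -0.8, -2.5]
gripper_width: 0.0283
finger_force: 59.7
shift [ 0.0013 -0.0014  0.0343] turn 0.001 or half 0.001 q6 -2.28 t 33.45
```

```bash

python3 -m jog '[[[0.001,-0.001,0.012],0],[[0.001,-0.001,0.022],0],[[0.001,-0.001,0.029],0],[[0.001,-0.001,0.033],0],[[0.001,-0.001,0.033],0]]'
python3 -m jog '[[[0,0,0.0005],0],[[0,0,0.001],0],[[0,0,0.0015],0],[[0,0,0.0015],0],[[0,0,0.0015],0]]'
```

```text
t: 34.08
tool_pos: [0.5104, -0.2418, 0.0201]
ee_rot: [3.141, -0.0, -3.082]
wrist_force: [0.6, 0.2, -2.5]
gripper_width: 0.028
finger_force: 59.7
t: 34.7
tool_pos: [0.5104, -0.2419, 0.019]
ee_rot: [-3.141, 0.0, -3.082]
wrist_force: [-1.1, -1.0, -2.3]
gripper_width: 0.028
finger_force: 59.7
```

```bash

python3 -m jog '[[[0,0,0.0005],0],[[0,0,0.001],0],[[0,0,0.001],0],[[0,0,0.001],0],[[0,0,0.001],0]]'
```

```text
t: 35.33
tool_pos: [0.5104, -0.2419, 0.0185]
ee_rot: [-3.141, 0.0, -3.082]
wrist_force: [-2.5, 1.9, 4.5]
gripper_width: 0.0285
finger_force: 60.6
```

```bash

python3 -m jog '[[[0,0,0],0],[[0,0,0],0],[[0,0,0],0],[[0,0,0],0],[[0,0,-0.003],0]]' 0
python3 -m jog '[[[0,0,-0.01],0],[[0,0,-0.03],0],[[0,0,-0.06],0],[[0,0,-0.09],0],[[0,0,-0.12],0]]'
python3 -m jog '[[[0.04,0.04,-0.02],0],[[0.06,0.08,-0.04],0],[[0.08,0.12,-0.06],0],[[0.08,0.16,-0.06],0],[[0.08,0.2,-0.06],0]]'
python3 - <<'E'
from h import *
p=read_camera('scene')
f=cv2.cvtColor(p['frame'],cv2.COLOR_RGB2BGR)
cv2.imwrite('pics/z11.png',cv2.resize(f[110:290,70:390],None,fx=2.4,fy=2.4,interpolation=2))
E
```

```text
t: 35.95
tool_pos: [0.5103, -0.2418, 0.0208]
ee_rot: [3.141, -0.0, -3.082]
wrist_force: [0.8, -0.1, 0.6]
gripper_width: 0.0429
finger_force: 0.0
t: 36.58
tool_pos: [0.5103, -0.2418, 0.1427]
ee_rot: [-3.141, 0.001, -3.082]
wrist_force: [0.5, -0.7, -0.3]
gripper_width: 0.0432
finger_force: 0.0
t: 37.2
tool_pos: [0.4183, -0.0458, 0.202]
ee_rot: [-3.141, 0.002, -3.083]
wrist_force: [0.4, -1.1, 0.1]
gripper_width: 0.0427
finger_force: 0.0
```

View pics/z11.png

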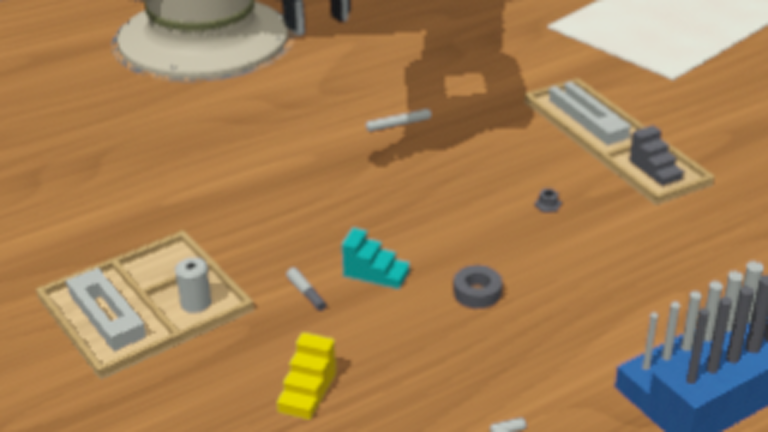

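All four parts sit in their bays: fork and block at upper right, slotted strap and pillar at lower left. The collar at (478,287) and the look-alikes have not moved.

```bash
python3 -c "
from plant import hand_in; print(hand_in())"
```

```text
the job is handed in; nothing more can be done
None
```

I handed the job in at about 37 s: the forked strap and step block are in the long tray and the slotted strap and pillar in the square tray, each in its own bay, with the collar and look-alikes untouched.

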